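# Set the rod and lock it with the cam lever

### The arm

A 7-joint arm with a two-finger parallel gripper is mounted at the origin on a cart in front of the work surface, level with it; the furniture and walls round the work are solid. World frame = base frame: x ahead of the robot, y to its left, z up, the work surface at z = 0. Lengths are in m, angles in degrees, forces in N, time in s.
With the tool pointing down it reaches from about 0.425 to 0.875 m from the base axis. Payload 4.7 kg.
Tool frame: the origin (TCP) lies at the very end of the fingers, on their centre line; the grasp point (between the pads) lies 19 mm behind it; z points along the fingers, y is the line along which they close (so a half turn about z gives the same grasp; the last joint's range is limited). The gripper opens to 87 mm and grips with 3 to 60 N. Pads are 19 mm wide; open, the fingers measure 117 mm over their backs; the gripper's body (75 mm by 190 mm) begins 51 mm behind the grasp point.
Start: joints at [-63.535, 18.392, -4.016, 83.108, 1.295, 78.541, -3.26], TCP at [0.281, 0.586, 0.223] pointing down, gripper open.
Joint ranges: [-163.93, 163.93], [-17.29, 119.83], [-79.2, 71.16], [3.27, 140.29], [-89.18, 269.18], [5.43, 117.66], [-154.24, 154.24]. Speed limits (degrees/s): [147.25, 147.25, 180, 180, 180, 180, 180].

### API

Orientations are given as [roll, pitch, yaw] about the fixed x, y, z axes, in that order (R = Rz(yaw) Ry(pitch) Rx(roll)).
In Python, from cell import get_obs, eyes, env gives the robot as it stands.
- The arm moves only by the tool servo_tool, never from a script. Its argument "series" is a list that holds one entry, the list of rows, each a list of 7 numbers: the shift along the tool's x, y, z in units of 300 mm (1.0 is 300 mm), then the turn, a rotation vector about the tool's x, y, z in units of pi rad (1.0 is pi rad), then the opening, from 0 (shut) to 1 (fully open). In form: [[[tx, ty, tz, wx, wy, wz, gripper], ...]]. A call has 1 to 12 rows; each row is the pose to reach, as a shift and turn from the pose commanded when the call began, along the tool's axes at that moment, turning the shorter way round; what a row does not reach only later rows make up. A row lasts 1/12 s, in which the tool goes at most 41.7 mm and 7.16 degrees, less where a joint would pass 70% of its speed; a pose out of reach is approached as far as the arm can. A call with a number of a shift or a turn outside -1 to 1 is refused whole. A call with a gripper value outside its range is refused whole. The fingers move at their own pace and stop on an object; "grip_force" is the grip in N (left out, the last holds). Time passes only in rows, so rows that repeat a pose let the fingers close. It gives the time, the measured TCP pose, the force, the opening and the grip force at its end, in the units of the state.
- get_obs(): the state, without advancing time (a new reading comes with each control period).
- eyes.read_camera(name): name is "side" or "top" or "wrist"; returns a dict with "frame" (400x640x3 uint8, red, green, blue), "depth" (400x640 float32, m along the optical axis (not along the pixel's ray), 0 where there is no reading), "fx", "fy", "cx", "cy" (pixels), "origin" and "rotation" of the camera in the world; the wrist camera has in their place "mount" (4x4, takes a point from camera to tool coordinates, whose origin is the TCP and whose axes are the flange's). Camera axes: x right, y down, z forward; pixel columns grow to the right and rows downward; lengths in m; the calibration is good to about 2 mm. A picture is of the moment at which its call begins: read the wrist's pose just before it.
- env.sign_off(): hands the job in; it is judged then, once.
The state is a dict: "time_s": time; "qpos": joint angles; "joint_velocities": joint speeds; "effort": joint torques, N m; "tool_pos": TCP position; "tool_rot": TCP orientation; "force": force on the tool from outside, world axes, zero at the start; "wrist_torque": the same for the moment, N m; "grip_width": finger opening in m; "grasp_force": force on a finger pad.
Only numpy, scipy, OpenCV 4.12 (cv2) and the standard library are available. Lean on these libraries where they do the work, as an engineer would, in place of code of your own. Each camera call takes 0.05 s, during which the arm holds its last target. There are 200 camera calls.

### The job

In the small rod clamp, slide the rod forward so that it carries the steel block squarely against the back stop and bears on it with a light hand's pressure, about 10 N and never above 20 N; do not touch the block yourself. Then flip the cam lever over centre until it has snapped fully home, so that the rod stays locked and the block stays held, and let go of everything. Use no more than 35 N on the lever and leave the other things on the table where they are.

Things in the scene. Friction and masses are not known exactly. Their poses are not given: they have to be found in the camera images.
- clamp: Rod clamp fixed to the table: grey-lacquered plate 270 x 100 x 12 mm (x -65 to 205 mm) and dark steel sleeve 70 x 40 mm (x -35 to 35), top 48 mm above the table. Origin on the table under the sleeve's middle. x: the way the rod advances to the back stop (roughly to the robot's right), y across (roughly away from the robot), z up.
- rod (a joint): How far (m) the 14 mm steel rod is slid forward: 0 = drawn back, at most 0.085. Its axis is clamp x, y = 0, 24 mm above the table. It drags with about 4 N and stays where left; unlocked and let go it keeps at most about 4 N on the block. Pushing the block over the plate takes about 1 to 3 N more, until the back stop holds it.
- rod_grip (a point): Middle of the grip of the black upright post at the rod's rear end, 58 mm above the table; clamp x = -160 mm + joint rod, y = 0. The post is 16 mm across from 51 to 71 mm above the table, narrowing to 14 mm lower down, top at 75 mm.
- lever (a joint): Angle (rad) of the cam lever: 0 open, 2.094 home. It turns level about an upright pivot, clockwise from above. In the clamp's frame it points at -(60 degrees + value): to -y when open, along -x beside the sleeve when home. The cam bites from about 0.4, resists with up to about 0.5 N m near 1.2, centre at 1.6: before it springs back, past it snaps home and stays.
- lever_peg (a point): Upright black peg at the end of the lever, 14 mm across, from 24 to 68 mm above the table, 75 mm from the pivot. This point is on its axis, 61 mm above the table. The lever bar is 11 mm thick, 24 to 38 mm above the table.
- lever_pivot (a point): Point on the lever's pivot axis, 61 mm above the table, clamp x = 0, y = -34 mm.
- work_block: Steel bench block 64 x 64 x 19 mm, 0.6 kg, lying loose on the base plate (its top 31 mm above the table) between the rod's foot and the back stop. Origin at the middle of its underside, its sides along its x and y.
- back_stop: Fixed steel bar 18 x 84 x 30 mm across the plate, standing on it, its face towards the rod. Origin at the middle of that face's lower edge; x away from the rod, along clamp x. Where it is set differs from start to start.
- tape: Roll of tape, 100 x 98 x 25 mm, lying flat; leave it. Origin at the middle of its underside.
- calipers: Metal calipers, 62 x 175 x 8 mm; leave them. Origin at the middle of the underside.
- offcut: Small bent brass offcut, 18 x 29 x 9 mm; leave it. Origin at the middle of its underside.
- screwdriver: Screwdriver, 21 x 161 x 19 mm; leave it. Origin at the middle of its underside.
- mug: Mug, 92 x 127 x 93 mm; leave it. Origin at the middle of its underside.
- foot_face (a point): Middle of the front face of the rod's round rubber foot, 20 mm across, 24 mm above the table, clamp x = 56 mm + joint rod. The foot is sprung: 9 N per mm, 5 mm of give.
Not all that is in view belongs to the job. Leave any black or pink look-alike of the work_block alone.

How it is judged:
By the outcome, as a careful person would: the job done as asked, in the order asked, and still so for the second after the job is handed in, with the robot touching nothing.
It also fails if it takes over 70 s, if anything falls off the work surface, if the arm or the gripper's body presses on something with over 40 N, if the wrist force passes 120 N, or if a joint passes its speed limit or range.

## Working session

There is one attempt and no reset: what is moved stays moved. The work goes in short steps, Python scripts to look and compute and a tool call to move; the robot and the scene stay as the last step left them, time stands still between calls to the robot, and variables do not carry over. Pictures are saved under pics/ and viewed, at most 12 in all, crops included, and the job is handed in when it is done.

Besides the shell and the picture viewer there is one more tool, called in YAML: its name, and indented under it one key for each argument. servo_tool: Moves the arm, as the interface text tells. Shifts and turns lie within -1 to 1; 1 stands for 300 mm of shift or pi rad of turn. Its arguments: {"type":"object","properties":{"series":{"type":"array"},"grip_force":{"type":"number"}},"required":["series"]}

```bash
mkdir -p pics; ls
python3 - <<'E'
from cell import get_obs, eyes, env
import cv2,numpy as np
o=get_obs(); print(o)
for n in("top","side"):
    c=eyes.read_camera(n); cv2.imwrite(f"pics/{n}0.png",c["frame"][:,:,::-1]); np.savez(f"{n}0.npz",**c)
    print(n,c["fx"],c["cx"],c["cy"],c["origin"],c["rotation"])
E
```

```text
pics
{'time_s': 0.0, 'qpos': array([-63.53556069,  18.43977893,  -4.01427576,  83.17679521,
         1.29548054,  78.53967548,  -3.25872376]), 'joint_velocities': array([-0.0657015 , -0.09836536, -0.00552674,  0.05667523,  0.03420737,
       -0.04734185, -0.06292908]), 'effort': array([ 8.31071811e-04, -4.91294646e+01, -4.03444497e-01, -3.12522268e+01,
       -6.39612903e-02,  4.38763504e-02,  1.89925127e-04]), 'tool_pos': array([0.28125186, 0.58537676, 0.2214366 ]), 'tool_rot': array([-1.79889016e+02,  6.65366714e-03,  1.54345539e+02]), 'force': array([-0.49773536, -0.64157951, -0.40434478]), 'wrist_torque': array([ 0.02360258, -0.02776804, -0.00792587]), 'grasp_force': 0.0, 'grip_width': 0.08671015080923726}
top 511.5296888536332 317.60987564622917 193.9084334625996 [ 0.31571328 -0.02834223  1.44903338] [-170.72971178   -1.02372052  -89.84873482]
side 393.41037013267726 320.8108473375892 196.28602033061318 [ 0.5502675  -0.76983825  0.6274035 ] [-126.38978369   -0.59845737    1.41862926]
```

View pics/top0.png

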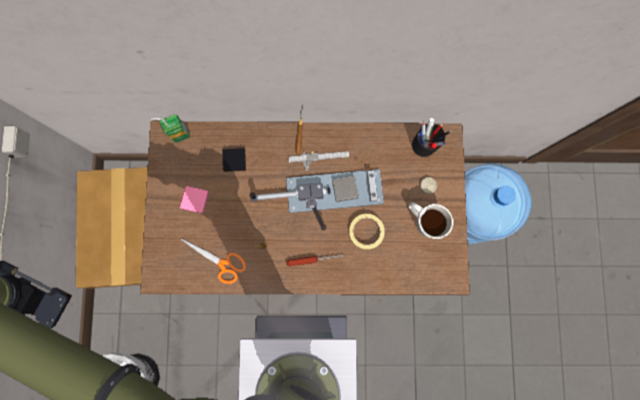

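View pics/side0.png

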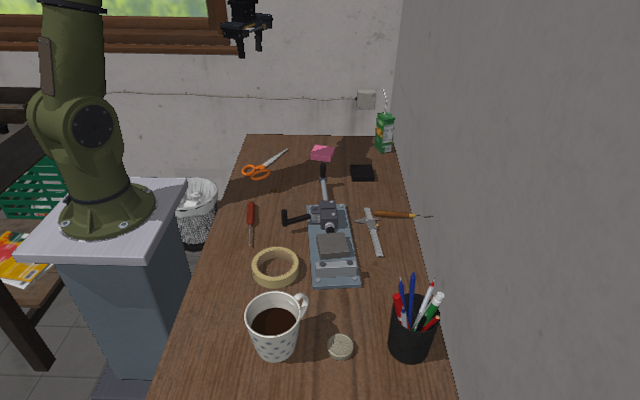

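The top view shows the clamp plate spanning about (287-383, 170-212), the post near (253,196), the lever peg near (321,227) and the block near (345,188). I'll enlarge that area.

```bash
cat > h.py <<'E'
import numpy as np, cv2
from scipy.spatial.transform import Rotation as R
def rot(rpy): return R.from_euler('xyz',rpy,degrees=True).as_matrix()
def plane(c,u,v,z):
    """pixel -> world on the level z"""
    d=rot(c["rotation"])@np.array([(u-c["cx"])/c["fx"],(v-c["cy"])/c["fy"],1]); o=c["origin"]
    return o+d*(z-o[2])/d[2]
def proj(c,p):
    q=rot(c["rotation"]).T@(np.asarray(p)-c["origin"]); return c["fx"]*q[0]/q[2]+c["cx"],c["fy"]*q[1]/q[2]+c["cy"]
E
python3 - <<'E'
from h import *
c=np.load("top0.npz"); 
im=c["frame"][160:240,240:395,::-1]; cv2.imwrite("pics/topc.png",cv2.resize(im,None,fx=5,fy=5,interpolation=cv2.INTER_CUBIC))
c=np.load("side0.npz"); 
im=c["frame"][155:295,270:400,::-1]; cv2.imwrite("pics/sidec.png",cv2.resize(im,None,fx=4,fy=4,interpolation=cv2.INTER_CUBIC))
E
```

```text
(no output)
```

View pics/topc.png

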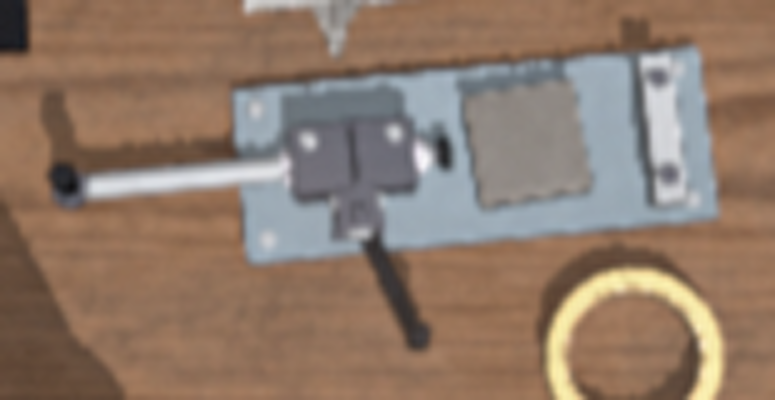

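View pics/sidec.png

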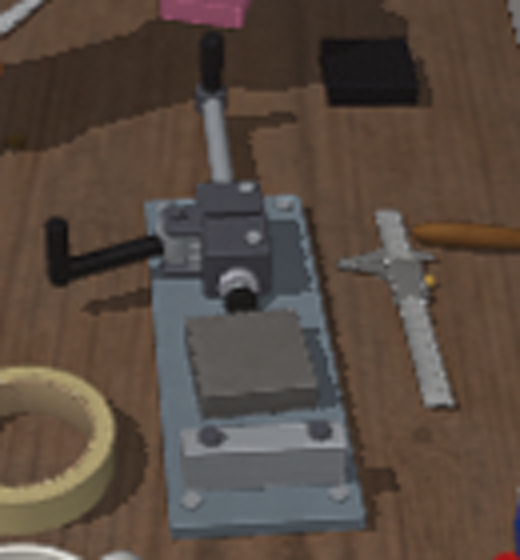

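```bash
cat > fit.py <<'E'
from h import *
from scipy.optimize import least_squares
c=np.load("top0.npz"); s=np.load("side0.npz")
T=lambda x,y:((x+.5)/5-.5+240,(y+.5)/5-.5+160)
S=lambda x,y:((x+.5)/4-.5+270,(y+.5)/4-.5+155)
L=[(c,T(233,88),(-.065,.05,.012)),(c,T(697,46),(.205,.05,.012)),(c,T(718,216),(.205,-.05,.012)),(c,T(246,264),(-.065,-.05,.012)),
(s,S(148,203),(-.065,-.05,.012)),(s,S(298,197),(-.065,.05,.012)),(s,S(364,520),(.205,.05,.012)),(s,S(172,530),(.205,-.05,.012)),
(c,T(66,180),(-.16,0,.073)),(c,T(419,333),(.0375,-.034-.065,.068)),(s,S(212,38),(-.16,0,.075)),(s,S(57,222),(.0375,-.099,.068)),]
def world(p,q):
    x,y,a=p; return np.array([x+np.cos(a)*q[0]-np.sin(a)*q[1],y+np.sin(a)*q[0]+np.cos(a)*q[1],q[2]])
def res(p): return np.array([np.subtract(proj(k,world(p,q)),uv) for k,uv,q in L]).ravel()
r=least_squares(res,[.5,0,-1.57],loss='soft_l1')
if __name__=="__main__":
    print(r.x,np.degrees(r.x[2])); print(res(r.x).reshape(-1,2).round(1))
    for nm,q in dict(post=(-.16,0,.058),peg=(.0375,-.099,.061),pivot=(0,-.034,.061)).items(): print(nm,world(r.x,q))
    x,y,a=r.x
    for u in [(465,88),(575,78),(592,190),(482,208),(640,56),(654,205)]:
        z=.031 if u[0]<600 else .042
        p=plane(c,*T(*u),z)-[x,y,0]; print(u,(np.cos(a)*p[0]+np.sin(a)*p[1]).round(4),(-np.sin(a)*p[0]+np.cos(a)*p[1]).round(4))
E
python3 fit.py
```

```text
[ 0.55382183 -0.03251687 -1.46935754] -84.18798559888349
[[-0.2  0.4]
 [ 0.6  0.1]
 [ 0.5  0.3]
 [ 0.3 -0.2]
 [-1.2 -0.6]
 [ 0.1 -0.6]
 [ 0.1 -0.6]
 [-1.2 -0.5]
 [-1.  -1. ]
 [ 4.2 -2.3]
 [-0.4 -0.5]
 [ 1.6  3.5]]
post [0.53761944 0.12666065 0.058     ]
peg [ 0.45912817 -0.07984933  0.061     ]
pivot [ 0.51999661 -0.03595988  0.061     ]
(465, 88) 0.0667 0.035
(575, 78) 0.1293 0.0348
(592, 190) 0.1317 -0.0299
(482, 208) 0.0691 -0.0342
(640, 56) 0.1659 0.0417
(654, 205) 0.164 -0.0433
```

```bash
cat >> h.py <<'E'
def plan(p,rpy,tgt,yaw):
    """row (shift/300mm, turn/pi) from pose p,rpy to world tgt, tool down with yaw deg"""
    A=R.from_euler('xyz',rpy,degrees=True); B=R.from_euler('xyz',[180,0,yaw],degrees=True)
    return np.r_[A.inv().apply(np.subtract(tgt,p))/.3,(A.inv()*B).as_rotvec()/np.pi].round(4)
E
cat > fit2.py <<'E'
import fit; from fit import *
def L2(p):
    x,y,a,r,v=p; k=-(np.pi/3+v); L=[list(l) for l in fit.L]
    for i in(8,10): L[i][2]=(-.16+r,0,L[i][2][2])
    for i in(9,11): L[i][2]=(.075*np.cos(k),-.034+.075*np.sin(k),L[i][2][2])
    return np.array([np.subtract(proj(c,world(p[:3],q)),uv) for c,uv,q in L]).ravel()
s=least_squares(L2,[*r.x,0,0],loss='soft_l1').x
E
python3 - <<'E'
from fit2 import *
print(s,np.degrees(s[2])); print(L2(s).reshape(-1,2).round(1)[8:])
w=world(s[:3],(-.192+s[3],0,.2)); yaw=np.degrees(s[2])+180
p0=np.array([.281,.586,.223]); m=(p0+w)/2; print(w,yaw)
print(plan(p0,[180,0,154.35],m,(154.35+yaw)/2)); print(plan(m,[180,0,(154.35+yaw)/2],w,yaw))
E
```

```text
[ 0.55454205 -0.0327621  -1.467664    0.00229347  0.18425794] -84.09095312271319
[[-0.1 -1.3]
 [ 0.  -0.1]
 [-0.2  0. ]
 [-0.6  0.3]]
[0.53501184 0.15593644 0.2       ] 95.90904687728681
[-0.6919 -0.4629  0.0383  0.     -0.      0.1623]
[-0.8298 -0.0662  0.0383  0.     -0.      0.1623]
```

servo_tool:
  series:
    - [[-0.692,-0.463,0.038,0,0,0.162,0],[-0.692,-0.463,0.038,0,0,0.162,0],[-0.692,-0.463,0.038,0,0,0.162,0],[-0.692,-0.463,0.038,0,0,0.162,0],[-0.692,-0.463,0.038,0,0,0.162,0],[-0.692,-0.463,0.038,0,0,0.162,0],[-0.692,-0.463,0.038,0,0,0.162,0],[-0.692,-0.463,0.038,0,0,0.162,0],[-0.692,-0.463,0.038,0,0,0.162,0]]
  grip_force: 20

```text
time_s: 0.85
tool_pos: [0.4081, 0.3711, 0.211]
tool_rot: [-180.0, -0.0, 125.2]
force: [-0.6, 0.5, 0.6]
grip_width: 0.0351
grasp_force: 0.0
```

servo_tool:
  series:
    - [[-0.83,-0.066,0.038,0,0,0.162,0],[-0.83,-0.066,0.038,0,0,0.162,0],[-0.83,-0.066,0.038,0,0,0.162,0],[-0.83,-0.066,0.038,0,0,0.162,0],[-0.83,-0.066,0.038,0,0,0.162,0],[-0.83,-0.066,0.038,0,0,0.162,0],[-0.83,-0.066,0.038,0,0,0.162,0],[-0.83,-0.066,0.038,0,0,0.162,0],[-0.83,-0.066,0.038,0,0,0.162,0],[-0.83,-0.066,0.038,0,0,0.162,0],[-0.83,-0.066,0.038,0,0,0.162,0]]

```text
time_s: 1.77
tool_pos: [0.5349, 0.1584, 0.1997]
tool_rot: [-180.0, -0.0, 96.3]
force: [0.7, 0.2, -0.4]
grip_width: 0.0005
grasp_force: 0.0
```

servo_tool:
  series:
    - [[0,0,0.13,0,0,0,0],[0,0,0.26,0,0,0,0],[0,0,0.38,0,0,0,0],[0,0,0.47,0,0,0,0],[0,0,0.515,0,0,0,0],[0,0,0.515,0,0,0,0],[0,0,0.515,0,0,0,0],[0,0,0.515,0,0,0,0],[0,0,0.515,0,0,0,0]]

```text
time_s: 2.52
tool_pos: [0.537, 0.1569, 0.0471]
tool_rot: [179.8, -0.1, 96.1]
force: [-0.8, 0.2, 0.5]
grip_width: 0.0005
grasp_force: 0.0
```

Run:
```python
from cell import get_obs, eyes
import cv2,numpy as np
o=get_obs(); print(o["tool_pos"],o["tool_rot"],o["force"])
c=eyes.read_camera("wrist"); cv2.imwrite("pics/w1.png",c["frame"][:,:,::-1])
```

```text
[0.53704102 0.15690283 0.04711414] [ 1.79817453e+02 -6.79174386e-02  9.60713309e+01] [-0.83788394  0.2056627   0.52779832]
```

View pics/w1.png

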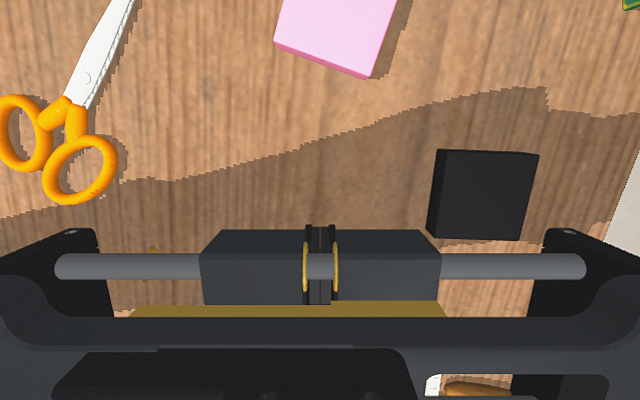

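servo_tool:
  series:
    - [[-0.005,-0.006,0,0,0,0,0],[-0.01,-0.006,0,0,0,0,0],[-0.015,-0.006,0,0,0,0,0],[-0.02,-0.006,0,0,0,0,0],[-0.025,-0.006,0,0,0,0,0],[-0.03,-0.006,0,0,0,0,0],[-0.035,-0.006,0,0,0,0,0],[-0.04,-0.006,0,0,0,0,0],[-0.045,-0.006,0,0,0,0,0],[-0.05,-0.006,0,0,0,0,0],[-0.055,-0.006,0,0,0,0,0],[-0.06,-0.006,0,0,0,0,0]]

```text
time_s: 3.57
tool_pos: [0.5358, 0.1383, 0.0453]
tool_rot: [180.0, -0.0, 96.1]
force: [-0.9, 4.1, -0.6]
grip_width: 0.0004
grasp_force: 1.7
```

servo_tool:
  series:
    - [[-0.003,0,0,0,0,0,0],[-0.006,0,0,0,0,0,0],[-0.009,0,0,0,0,0,0],[-0.012,0,0,0,0,0,0]]

```text
time_s: 3.9
tool_pos: [0.5362, 0.1347, 0.0453]
tool_rot: [180.0, -0.0, 96.0]
force: [-1.1, 6.0, -0.4]
grip_width: 0.0008
grasp_force: 2.3
```

servo_tool:
  series:
    - [[-0.007,0,0,0,0,0,0],[-0.014,0,0,0,0,0,0],[-0.021,0,0,0,0,0,0],[-0.028,0,0,0,0,0,0],[-0.035,0,0,0,0,0,0],[-0.042,0,0,0,0,0,0],[-0.049,0,0,0,0,0,0],[-0.056,0,0,0,0,0,0],[-0.063,0,0,0,0,0,0],[-0.069,0,0,0,0,0,0],[-0.073,0,0,0,0,0,0],[-0.075,0,0,0,0,0,0]]

```text
time_s: 4.9
tool_pos: [0.5385, 0.1125, 0.0453]
tool_rot: [-180.0, -0.1, 96.0]
force: [-0.3, 6.1, 0.0]
grip_width: 0.0005
grasp_force: 2.4
```

Run:
```python
from cell import get_obs, eyes
import cv2,numpy as np
o=get_obs(); print(o["tool_pos"],o["tool_rot"],o["force"])
a=[]
for n,b in(("top",(160,240,240,395)),("side",(155,295,270,400))):
    c=eyes.read_camera(n); np.savez(n+"1.npz",**c); k=c["frame"][b[0]:b[1],b[2]:b[3],::-1]; a.append(cv2.resize(k,None,fx=380/k.shape[1],fy=380/k.shape[1],interpolation=cv2.INTER_CUBIC))
h=max(x.shape[0] for x in a); a=[cv2.copyMakeBorder(x,0,h-x.shape[0],0,0,cv2.BORDER_CONSTANT) for x in a]
cv2.imwrite("pics/m1.png",np.hstack(a))
```

```text
[0.53845391 0.11253033 0.0452983 ] [-1.79998523e+02 -5.91726494e-02  9.60382904e+01] [-0.25902882  6.06445578  0.02699751]
```

View pics/m1.png

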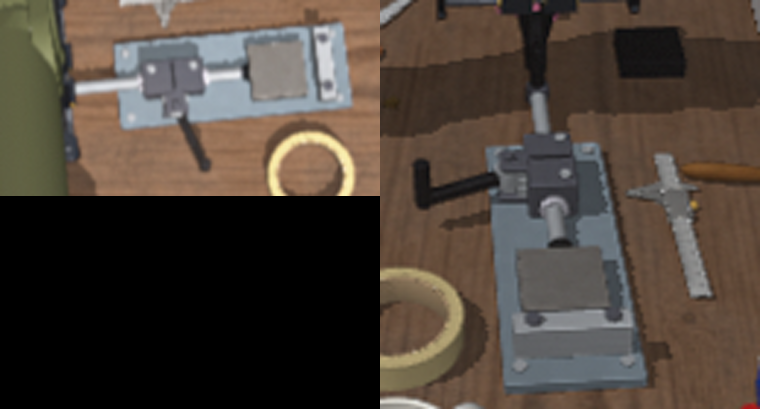

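The rod is carrying the block, and about 10 mm is left to the stop (block edge at x≈305, stop at ≈316 in the crop). I'll approach more slowly.

servo_tool:
  series:
    - [[-0.003,0,0,0,0,0,0],[-0.006,0,0,0,0,0,0],[-0.009,0,0,0,0,0,0],[-0.012,0,0,0,0,0,0],[-0.015,0,0,0,0,0,0],[-0.018,0,0,0,0,0,0]]

```text
time_s: 5.5
tool_pos: [0.539, 0.1074, 0.0453]
tool_rot: [-180.0, -0.1, 96.1]
force: [-0.2, 5.5, -0.3]
grip_width: 0.0002
grasp_force: 2.4
```

servo_tool:
  series:
    - [[-0.0015,0,0,0,0,0,0],[-0.003,0,0,0,0,0,0],[-0.0045,0,0,0,0,0,0]]

```text
time_s: 5.75
tool_pos: [0.5391, 0.1061, 0.0453]
tool_rot: [-180.0, -0.1, 96.1]
force: [-0.9, 5.4, 0.7]
grip_width: 0.0001
grasp_force: 2.4
```

servo_tool:
  series:
    - [[-0.0015,0,0,0,0,0,0],[-0.003,0,0,0,0,0,0],[-0.0045,0,0,0,0,0,0]]

```text
time_s: 6.0
tool_pos: [0.5392, 0.1048, 0.0453]
tool_rot: [-180.0, -0.1, 96.1]
force: [-1.0, 5.3, -0.4]
grip_width: 0.0006
grasp_force: 2.4
```

servo_tool:
  series:
    - [[-0.0015,0,0,0,0,0,0],[-0.003,0,0,0,0,0,0],[-0.003,0,0,0,0,0,0]]

```text
time_s: 6.25
tool_pos: [0.5394, 0.1037, 0.0453]
tool_rot: [-180.0, -0.1, 96.1]
force: [0.0, 5.0, -0.3]
grip_width: 0.0003
grasp_force: 2.3
```

servo_tool:
  series:
    - [[-0.0015,0,0,0,0,0,0],[-0.003,0,0,0,0,0,0],[-0.003,0,0,0,0,0,0]]

```text
time_s: 6.5
tool_pos: [0.5395, 0.1028, 0.0453]
tool_rot: [-180.0, -0.1, 96.1]
force: [-1.0, 5.5, -0.4]
grip_width: 0.0003
grasp_force: 2.3
```

servo_tool:
  series:
    - [[-0.0015,0,0,0,0,0,0],[-0.003,0,0,0,0,0,0],[-0.0035,0,0,0,0,0,0]]

```text
time_s: 6.75
tool_pos: [0.5395, 0.1019, 0.0453]
tool_rot: [-180.0, -0.1, 96.1]
force: [-0.2, 5.5, 0.5]
grip_width: 0.0005
grasp_force: 2.4
```

servo_tool:
  series:
    - [[-0.0015,0,0,0,0,0,0],[-0.002,0,0,0,0,0,0]]

```text
time_s: 6.92
tool_pos: [0.5396, 0.1012, 0.0453]
tool_rot: [-180.0, -0.1, 96.1]
force: [-0.5, 6.5, -0.1]
grip_width: 0.0001
grasp_force: 2.4
```

servo_tool:
  series:
    - [[-0.0015,0,0,0,0,0,0],[-0.003,0,0,0,0,0,0],[-0.003,0,0,0,0,0,0]]

```text
time_s: 7.17
tool_pos: [0.5397, 0.1003, 0.0453]
tool_rot: [-180.0, -0.1, 96.0]
force: [-1.5, 4.9, -0.3]
grip_width: 0.0005
grasp_force: 2.3
```

servo_tool:
  series:
    - [[-0.0015,0,0,0,0,0,0],[-0.002,0,0,0,0,0,0]]

```text
time_s: 7.33
tool_pos: [0.5398, 0.0997, 0.0453]
tool_rot: [-180.0, -0.1, 96.1]
force: [-1.0, 5.6, 1.6]
grip_width: 0.0004
grasp_force: 2.4
```

servo_tool:
  series:
    - [[-0.0015,0,0,0,0,0,0],[-0.003,0,0,0,0,0,0],[-0.003,0,0,0,0,0,0]]

```text
time_s: 7.58
tool_pos: [0.5398, 0.0993, 0.0453]
tool_rot: [-180.0, -0.1, 96.1]
force: [-1.0, 6.9, 0.3]
grip_width: 0.0002
grasp_force: 2.6
```

servo_tool:
  series:
    - [[-0.0015,0,0,0,0,0,0],[-0.002,0,0,0,0,0,0]]

```text
time_s: 7.75
tool_pos: [0.5398, 0.0992, 0.0453]
tool_rot: [-180.0, -0.1, 96.1]
force: [-0.6, 7.6, -0.6]
grip_width: 0.0003
grasp_force: 3.1
```

servo_tool:
  series:
    - [[-0.002,0,0,0,0,0,0],[-0.004,0,0,0,0,0,0],[-0.004,0,0,0,0,0,0]]

```text
time_s: 8.0
tool_pos: [0.5398, 0.0989, 0.0453]
tool_rot: [-180.0, -0.2, 96.1]
force: [-1.3, 9.0, -0.1]
grip_width: 0.0004
grasp_force: 3.6
```

servo_tool:
  series:
    - [[-0.002,0,0,0,0,0,0],[-0.003,0,0,0,0,0,0],[-0.003,0,0,0,0,0,0]]

```text
time_s: 8.25
tool_pos: [0.5398, 0.0988, 0.0454]
tool_rot: [-180.0, -0.2, 96.1]
force: [-0.7, 9.6, 0.3]
grip_width: 0.0001
grasp_force: 4.1
```

servo_tool:
  series:
    - [[-0.003,0,0,0,0,0,0],[-0.006,0,0,0,0,0,0],[-0.01,0,0,0,0,0,0],[-0.01,0,0,0,0,0,0]]

```text
time_s: 8.58
tool_pos: [0.5398, 0.0981, 0.0454]
tool_rot: [-180.0, -0.4, 96.2]
force: [-2.1, 13.8, -1.0]
grip_width: 0.0004
grasp_force: 5.8
```

Run:
```python
from cell import get_obs, eyes
import cv2,numpy as np
o=get_obs(); print(o["tool_pos"],o["force"])
a=[]
for n,b in(("top",(160,240,270,395)),("side",(200,300,320,370))):
    c=eyes.read_camera(n); np.savez(n+"2.npz",**c); k=c["frame"][b[0]:b[1],b[2]:b[3],::-1]; s=400/k.shape[1] if n=="top" else 6; a.append(cv2.resize(k,None,fx=s,fy=s,interpolation=cv2.INTER_CUBIC))
h=max(x.shape[0] for x in a); a=[cv2.copyMakeBorder(x,0,h-x.shape[0],0,0,cv2.BORDER_CONSTANT) for x in a]
cv2.imwrite("pics/m2.png",np.hstack(a))
```

```text
[0.5398376  0.09807936 0.04537297] [-2.06615156 13.80212654 -0.97409595]
```

View pics/m2.png

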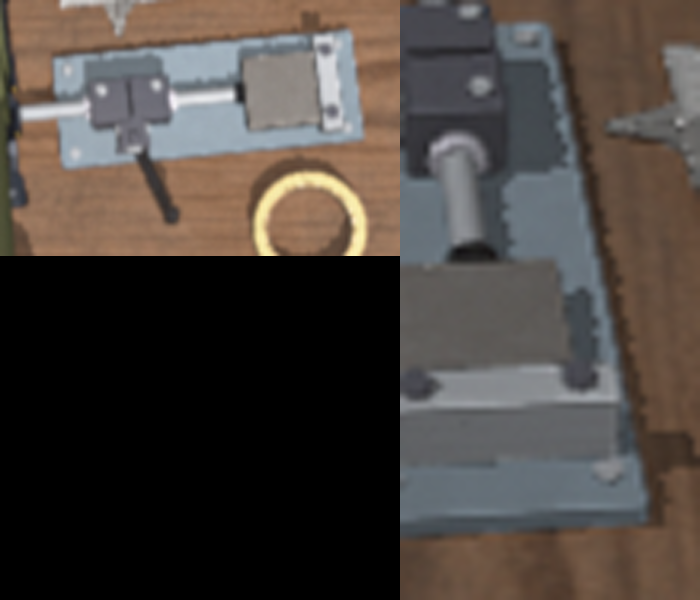

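The block sits flush against the stop. The reading is 13.8 N, less about 4 N of drag, so roughly 10 N on the block. Next I'll retreat and plan the lever sweep.

servo_tool:
  series:
    - [[0.01,0,0,0,0,0,0],[0.02,0,0,0,0,0,0],[0.04,0,0,0,0,0,0],[0.07,0,0,0,0,0,0],[0.1,0,0,0,0,0,0],[0.1,0,-0.1,0,0,0,0],[0.1,0,-0.2,0,0,0,0],[0.1,0,-0.3,0,0,0,0],[0.1,0,-0.35,0,0,0,0],[0.1,0,-0.35,0,0,0,0],[0.1,0,-0.35,0,0,0,0]]

```text
time_s: 9.6
tool_pos: [0.538, 0.1223, 0.151]
tool_rot: [179.9, -0.0, 96.0]
force: [0.2, -0.5, -1.0]
grip_width: 0.0007
grasp_force: 0.0
```

```bash
cat > lev.py <<'E'
from fit2 import *
def lp(v,gap=0,z=.045,off=.0165):
    """tool position and yaw behind the peg at lever value v"""
    k=-(np.pi/3+v); t=k-np.pi/2
    q=np.array([.075*np.cos(k),-.034+.075*np.sin(k)])-(off+gap)*np.array([np.cos(t),np.sin(t)])
    return world(s[:3],(*q,z)),np.degrees(t+s[2])%360
E
python3 - <<'E'
from lev import *
from cell import get_obs
o=get_obs(); print(o["tool_pos"],o["tool_rot"])
p,y=lp(.184,.015,.15); print(p,y); m=(o["tool_pos"]+p)/2; ym=(o["tool_rot"][2]+y)/2
print(plan(o["tool_pos"],o["tool_rot"],m,ym)); print(plan(m,[180,0,ym],p,y))
E
```

```text
[0.53803619 0.12227829 0.15099253] [ 1.79894522e+02 -8.92358130e-03  9.60173272e+01]
[ 0.46644871 -0.09685597  0.15      ] 115.36662344687966
[-0.3507 -0.1569  0.0013  0.0006  0.     -0.0537]
[-0.3193 -0.2136  0.0017 -0.      0.     -0.0537]
```

servo_tool:
  series:
    - [[-0.7,-0.314,0,0,0,-0.1075,0],[-0.7,-0.314,0,0,0,-0.1075,0],[-0.7,-0.314,0,0,0,-0.1075,0],[-0.7,-0.314,0,0,0,-0.1075,0],[-0.7,-0.314,0,0,0,-0.1075,0],[-0.7,-0.314,0,0,0,-0.1075,0],[-0.7,-0.314,0,0,0,-0.1075,0],[-0.7,-0.314,0,0,0,-0.1075,0],[-0.7,-0.314,0,0,0,-0.1075,0],[-0.7,-0.314,0,0,0,-0.1075,0],[-0.7,-0.314,0,0,0,-0.1075,0]]

```text
time_s: 10.52
tool_pos: [0.466, -0.0951, 0.1497]
tool_rot: [-179.9, -0.0, 115.5]
force: [-0.3, -0.8, -0.5]
grip_width: 0.0004
grasp_force: 0.0
```

servo_tool:
  series:
    - [[0,0,0.1,0,0,0,0],[0,0,0.2,0,0,0,0],[0,0,0.3,0,0,0,0],[0,0,0.35,0,0,0,0],[0,0,0.35,0,0,0,0],[0,0,0.35,0,0,0,0],[0,0,0.35,0,0,0,0]]

```text
time_s: 11.1
tool_pos: [0.467, -0.0962, 0.0463]
tool_rot: [179.9, 0.1, 115.4]
force: [-0.5, 0.2, 1.5]
grip_width: 0.0006
grasp_force: 0.0
```

Run:
```python
from lev import *
from cell import get_obs,eyes
o=get_obs(); P,A=o["tool_pos"],o["tool_rot"]; print(P,A,o["force"])
for n,vs in(("1",np.linspace(.1,.9,9)),):
    for v in vs: print(v.round(2),plan(P,A,*lp(v)))
a=[]
for n,b in(("top",(180,240,270,350)),("side",(170,260,270,370))):
    c=eyes.read_camera(n); k=c["frame"][b[0]:b[1],b[2]:b[3],::-1]; a.append(cv2.resize(k,None,fx=4,fy=4,interpolation=cv2.INTER_CUBIC))
h=max(x.shape[0] for x in a); a=[cv2.copyMakeBorder(x,0,h-x.shape[0],0,0,cv2.BORDER_CONSTANT) for x in a]
cv2.imwrite("pics/m3.png",np.hstack(a))
```

```text
[ 0.46702915 -0.09623077  0.04628483] [1.79918673e+02 5.08607865e-02 1.15431186e+02] [-0.46360029  0.19405574  1.47504193]
0.1 [ 0.0282  0.0029  0.0043  0.0004  0.0003 -0.0264]
0.2 [ 0.053  -0.0034  0.0042  0.0005  0.0003  0.0055]
0.3 [ 0.0783 -0.0072  0.0042  0.0005  0.0003  0.0373]
0.4 [ 0.1038 -0.0085  0.0042  0.0005  0.0002  0.0691]
0.5 [ 0.1294 -0.0072  0.0042  0.0005  0.0002  0.1009]
0.6 [ 0.1547 -0.0034  0.0041  0.0005  0.0002  0.1328]
0.7 [0.1795 0.003  0.0041 0.0005 0.0002 0.1646]
0.8 [2.035e-01 1.180e-02 4.100e-03 5.000e-04 1.000e-04 1.964e-01]
0.9 [2.265e-01 2.290e-02 4.100e-03 5.000e-04 1.000e-04 2.283e-01]
```

View pics/m3.png

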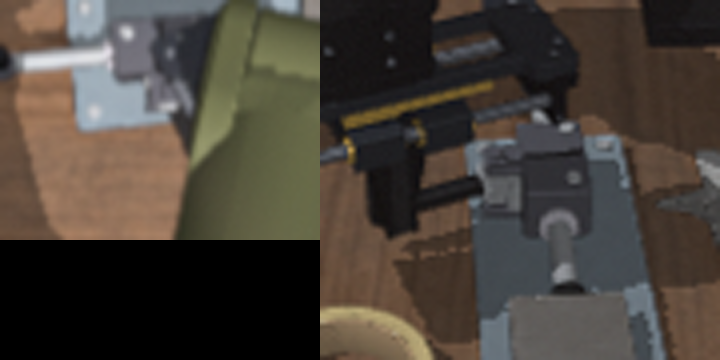

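The fingers stand on the +x side of the lever near the peg, around (395,190) in the crop. Starting the sweep.

servo_tool:
  series:
    - [[0.028,0,0.004,0,0,0,0],[0.04,0,0.004,0,0,0,0],[0.053,-0.003,0.004,0,0,0.005,0],[0.066,-0.005,0.004,0,0,0.021,0],[0.078,-0.007,0.004,0,0,0.037,0],[0.091,-0.008,0.004,0,0,0.053,0],[0.104,-0.008,0.004,0,0,0.069,0],[0.117,-0.008,0.004,0,0,0.085,0],[0.129,-0.007,0.004,0,0,0.101,0],[0.142,-0.005,0.004,0,0,0.117,0],[0.155,-0.003,0.004,0,0,0.133,0]]

```text
time_s: 12.12
tool_pos: [0.4454, -0.0547, 0.0446]
tool_rot: [179.9, 0.0, 91.3]
force: [0.7, -2.1, 0.1]
grip_width: 0.0004
grasp_force: 0.9
```

Run:
```python
from lev import *
from cell import get_obs
o=get_obs(); P,A=lp(.6); A=[180,0,A]; print(P,A,o["tool_pos"],o["tool_rot"],o["force"],o["wrist_torque"])
for v in np.arange(.65,1.26,.05): print(v.round(2),plan(P,A,*lp(v)))
P,A=lp(1.2); A=[180,0,A]
for v in np.arange(1.25,1.9,.05): print(v.round(2),plan(P,A,*lp(v)))
```

```text
[ 0.44619051 -0.05476108  0.045     ] [180, 0, np.float64(91.5315791694374)] [ 0.44538732 -0.05473997  0.04461879] [1.79913867e+02 1.27701996e-02 9.13104588e+01] [ 0.68569627 -2.06103923  0.1139417 ] [-0.46993699 -0.06974835 -0.04450123]
0.65 [ 0.0126 -0.0024 -0.      0.     -0.      0.0159]
0.7 [ 0.0252 -0.0042 -0.      0.     -0.      0.0318]
0.75 [ 0.038  -0.0054 -0.      0.     -0.      0.0477]
0.8 [ 0.0508 -0.0059 -0.     -0.     -0.      0.0637]
0.85 [ 0.0636 -0.0058 -0.     -0.     -0.      0.0796]
0.9 [ 0.0763 -0.0051 -0.      0.     -0.      0.0955]
0.95 [ 0.0891 -0.0037 -0.      0.     -0.      0.1114]
1.0 [ 0.1017 -0.0017 -0.     -0.     -0.      0.1273]
1.05 [ 0.1142  0.001   0.      0.     -0.      0.1432]
1.1 [ 0.1266  0.0042  0.      0.     -0.      0.1592]
1.15 [ 0.1388  0.0081  0.      0.     -0.      0.1751]
1.2 [ 0.1508  0.0126  0.      0.     -0.      0.191 ]
1.25 [ 0.1625  0.0177  0.     -0.     -0.      0.2069]
1.25 [ 0.0126 -0.0024 -0.      0.     -0.      0.0159]
1.3 [ 0.0252 -0.0042 -0.      0.     -0.      0.0318]
1.35 [ 0.038  -0.0054 -0.      0.     -0.      0.0477]
1.4 [ 0.0508 -0.0059 -0.     -0.     -0.      0.0637]
1.45 [ 0.0636 -0.0058 -0.      0.     -0.      0.0796]
1.5 [ 0.0763 -0.0051 -0.      0.     -0.      0.0955]
1.55 [ 0.0891 -0.0037 -0.      0.     -0.      0.1114]
1.6 [ 0.1017 -0.0017 -0.      0.     -0.      0.1273]
1.65 [ 0.1142  0.001   0.      0.     -0.      0.1432]
1.7 [ 0.1266  0.0042  0.      0.     -0.      0.1592]
1.75 [ 0.1388  0.0081  0.      0.     -0.      0.1751]
1.8 [ 0.1508  0.0126  0.      0.     -0.      0.191 ]
1.85 [ 0.1625  0.0177  0.     -0.     -0.      0.2069]
```

servo_tool:
  series:
    - [[0.0126,-0.0024,0,0,0,0.016,0],[0.0252,-0.0042,0,0,0,0.032,0],[0.038,-0.0054,0,0,0,0.048,0],[0.0508,-0.0059,0,0,0,0.064,0],[0.0636,-0.0058,0,0,0,0.08,0],[0.0763,-0.0051,0,0,0,0.0955,0],[0.089,-0.0037,0,0,0,0.111,0],[0.1017,-0.0017,0,0,0,0.127,0],[0.114,0.001,0,0,0,0.143,0],[0.1266,0.0042,0,0,0,0.159,0],[0.1388,0.0081,0,0,0,0.175,0],[0.1508,0.0126,0,0,0,0.191,0]]

```text
time_s: 13.12
tool_pos: [0.4467, -0.0098, 0.0443]
tool_rot: [-179.9, 0.1, 56.9]
force: [-3.0, -2.2, 2.2]
grip_width: 0.0006
grasp_force: 1.6
```

Run:
```python
from lev import *
from cell import get_obs,eyes
o=get_obs(); print(lp(1.2),o["tool_pos"],o["tool_rot"],o["force"],o["wrist_torque"])
c=eyes.read_camera("side"); k=c["frame"][150:260,250:370,::-1]; cv2.imwrite("pics/m4.png",cv2.resize(k,None,fx=5,fy=5,interpolation=cv2.INTER_CUBIC))
```

```text
(array([ 0.44876348, -0.00944597,  0.045     ]), np.float64(57.154111461588)) [ 0.44667543 -0.00980525  0.04425782] [-1.79938415e+02  7.39009668e-02  5.69191031e+01] [-3.03593509 -2.18712852  2.16436226] [-0.57021414  0.59602127 -0.03564382]
```

View pics/m4.png

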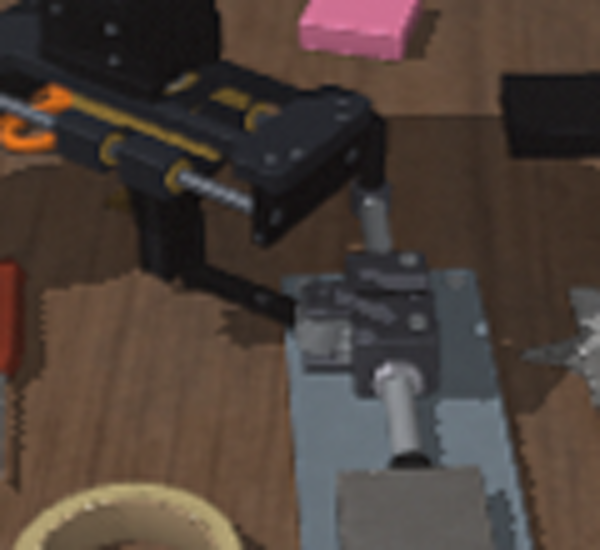

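servo_tool:
  series:
    - [[0.0126,-0.0024,0,0,0,0.016,0],[0.0252,-0.0042,0,0,0,0.032,0],[0.038,-0.0054,0,0,0,0.048,0],[0.0508,-0.0059,0,0,0,0.064,0],[0.0636,-0.0058,0,0,0,0.08,0],[0.0763,-0.0051,0,0,0,0.0955,0],[0.089,-0.0037,0,0,0,0.111,0],[0.1017,-0.0017,0,0,0,0.127,0],[0.114,0.001,0,0,0,0.143,0],[0.1266,0.0042,0,0,0,0.159,0],[0.1388,0.0081,0,0,0,0.175,0],[0.1508,0.0126,0,0,0,0.191,0]]

```text
time_s: 14.17
tool_pos: [0.4752, 0.0271, 0.0442]
tool_rot: [-180.0, -0.0, 22.6]
force: [-0.1, -0.6, -0.4]
grip_width: 0.0006
grasp_force: 0.1
```

servo_tool:
  series:
    - [[0.0126,-0.0024,0,0,0,0.016,0],[0.0252,-0.0042,0,0,0,0.032,0],[0.038,-0.0054,0,0,0,0.048,0],[0.0508,-0.0059,0,0,0,0.064,0],[0.0636,-0.0058,0,0,0,0.08,0],[0.0636,-0.0058,0,0,0,0.08,0]]

```text
time_s: 14.67
tool_pos: [0.4932, 0.0362, 0.0445]
tool_rot: [-180.0, -0.1, 8.3]
force: [0.1, -0.1, -0.2]
grip_width: 0.0008
grasp_force: 0.0
```

Run:
```python
from lev import *
from cell import get_obs,eyes
o=get_obs(); print(lp(2.05),lp(2.094),o["tool_pos"],o["tool_rot"],o["force"],o["wrist_torque"])
c=eyes.read_camera("side"); k=c["frame"][150:270,250:370,::-1]; cv2.imwrite("pics/m5.png",cv2.resize(k,None,fx=5,fy=5,interpolation=cv2.INTER_CUBIC))
```

```text
(array([0.49337747, 0.03549755, 0.045     ]), np.float64(8.452698875468059)) (array([0.49656036, 0.0366309 , 0.045     ]), np.float64(5.931684576892394)) [0.49315168 0.03617755 0.0444973 ] [-1.79975517e+02 -8.40329438e-02  8.31417697e+00] [ 0.12438236 -0.07418192 -0.18902065] [-0.0493148   0.17660664  0.0300333 ]
```

View pics/m5.png

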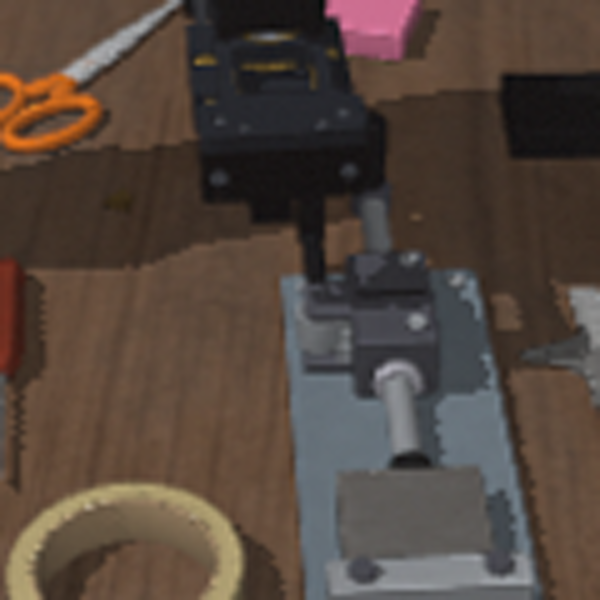

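The lever has snapped past centre and run ahead of the fingers. A gentle push will confirm it is against its end stop.

servo_tool:
  series:
    - [[0.005,0,0,0,0,0,0],[0.01,0,0,0,0,0,0],[0.015,0,0,0,0,0,0],[0.02,0,0,0,0,0,0],[0.025,0,0,0,0,0,0],[0.025,0,0,0,0,0,0]]

```text
time_s: 15.22
tool_pos: [0.4971, 0.0363, 0.0434]
tool_rot: [-180.0, 0.4, 8.3]
force: [-7.1, 0.2, 4.4]
grip_width: 0.0008
grasp_force: 3.8
```

At the 7 N push it stays firm at the predicted home position. Retreating.

servo_tool:
  series:
    - [[-0.02,0,0,0,0,0,0],[-0.05,0,0,0,0,0,0],[-0.1,0,0,0,0,0,0],[-0.12,0,-0.1,0,0,0,0],[-0.15,0,-0.2,0,0,0,0],[-0.15,0,-0.33,0,0,0,0],[-0.15,0,-0.46,0,0,0,0],[-0.15,0,-0.55,0,0,0,0],[-0.15,0,-0.55,0,0,0,0],[-0.15,0,-0.55,0,0,0,0]]

```text
time_s: 16.05
tool_pos: [0.4564, 0.0299, 0.2108]
tool_rot: [-179.9, -0.3, 8.3]
force: [1.0, 0.3, -0.2]
grip_width: 0.0006
grasp_force: 0.0
```

Run:
```python
from lev import *
from cell import get_obs,eyes
o=get_obs(); print(o["tool_pos"],o["force"])
c=eyes.read_camera("side"); k=c["frame"][150:300,250:400,::-1]; cv2.imwrite("pics/m6.png",cv2.resize(k,None,fx=4,fy=4,interpolation=cv2.INTER_CUBIC))
```

```text
[0.45643134 0.0299297  0.2108175 ] [ 0.98929735  0.26581282 -0.2287711 ]
```

View pics/m6.png

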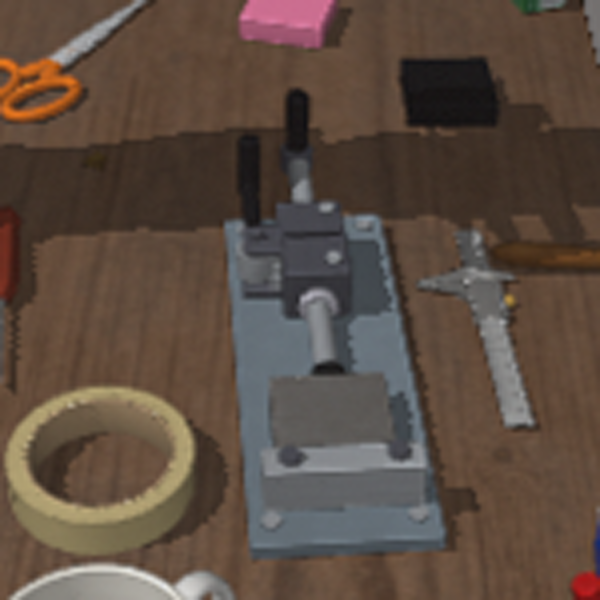

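The lever lies home beside the sleeve with its peg at about (248,150). The foot bears on the block at about (325,370), the block is flush on the stop, and nothing else has moved. Handing in.

```bash
python3 -c "
from cell import env
print(env.sign_off())"
```

```text
the job is handed in; nothing more can be done
None
```

I handed the job in after about 16 s of robot time: the block was pressed squarely against the back stop at an estimated 10 N, and the cam lever snapped home with at most about 7 N read on it. With one arm I had to let go of the rod before locking it, so by your figures it holds the block with at most about 4 N.

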